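# Close up the tool chest

## Task

Close up the steel tool chest on the bench: with your fingertips push the two open upper drawers fully home, and then swing the raised lid down until it is fully shut. Only push: do not pull the drawers out or lift anything, and do not slam or force the drawers or the lid. Leave every loose tool, on the bench and in the chest, where it is.

Things in the scene. Friction and masses are not known exactly. Their poses are not given: they have to be found in the camera images.
- chest: teal steel tool chest, fixed, 400 mm wide, 210 deep, 138 high (168 with the lid shut). Origin: centre of its underside on the bench. +x from its front to its back, +y to its left seen from the robot, z up. Front, heights in mm: wide drawer 12 to 56 (shut), two upper drawers side by side 61 to 105, front wall of the open till 108 to 138 (till floor at 114), which the lid covers
- drawer_left (a joint): how far the upper left (chest +y) drawer stands open, m: 0 = fully home, its face flush with the chest front; it slides out level along chest -x, up to 0.12, and starts 0.03 to 0.08 open. It needs about 3 N and stays where it is left
- drawer_right (a joint): how far the upper right drawer (chest -y side) stands open, m: the same kind of drawer as the left one
- drawer_wide (a joint): how far the wide bottom drawer stands open, m: it starts at 0, fully home, and needs nothing
- drawer_left_pull (a point): middle of the front of the left drawer's aluminium pull, 97 mm above the bench. The pull is a ledge with a lip, 168 mm long (along chest y), 91.5 to 102.5 mm above the bench, standing 12 mm proud of the drawer's face. The drawer is 188 mm wide; its middle is 98 mm left of the chest's. Axes as the chest's
- drawer_right_pull (a point): the same point on the right drawer's pull, 98 mm right of the chest's middle
- lid (a joint): opening angle of the lid, rad: 0 = shut on the rim; grows as its front edge rises, up to 1.25; starts 0.65 to 0.95. Stiff torque hinges hold it at any angle: it does not fall, and 2 to 5 N on the outer face near the front edge swing it down
- lid_front (a point): point on the lid's outer (upper) face, mid-width, 25 mm in from its front edge, 188 mm from the hinge along the face. Axes turn with the lid: +x towards the hinge, +y left, +z out of the face. The lid is a pan 406 mm wide, 213 deep, 30 high: outer face 30 mm above the hinge axis when shut. A black carry handle, 140 mm along y, 13 mm proud, lies mid-face, 82 mm farther back
- lid_hinge (a point): middle of the lid's hinge axis, which runs along chest y at the chest's upper back edge: 105 mm behind the chest's centre, 138 mm above the bench
- spray_can: loose blue can of layout dye, 54 mm across, 150 mm high, upright on the bench at one side of the chest or by a front corner of it; leave it. Origin: centre of its underside
- ink_bottle: loose black bottle, 38 mm across, 90 mm high, upright on the bench at one side of the chest or by a front corner of it; leave it. Origin: centre of its underside
- paint_marker: loose white paint marker, 22 mm across, 125 mm high, standing upright on the bench at one side of the chest or by a front corner of it; leave it. Origin: centre of its underside
- weld_magnet: loose red welding magnet, 105 mm long, 100 mm wide, 18 mm thick, lying on the bench; leave it. Origin: about the middle of its underside
- steel_fin: loose pointed sheet-steel blank, 250 mm long, 80 mm wide, 4 mm thick, lying on the bench; leave it. Origin: about the middle of its underside
- hammer: loose hammer lying on the bench; leave it. Origin: middle of its underside
- try_square: loose small try square, about 145 mm by 90 mm, 12 mm thick, lying in the till on its floor; leave it. Origin: on its underside near the inside corner
- tape_measure: loose yellow tape measure, 62 mm square, 28 mm high, lying in the till; leave it. Origin: centre of its underside

How it is judged:
By the outcome, as a careful person would: the job done as asked, in the order asked, and still so for the second after the job is handed in, with the robot touching nothing.
It also fails if it takes over 54 s, if anything falls off the work surface, if the arm or the gripper's body presses on something with over 40 N, if the wrist force passes 120 N, or if a joint passes its speed limit or range.

## Robot

A 6-joint arm with a two-finger parallel gripper is mounted at the origin on the work surface. World frame = base frame: x ahead of the robot, y to its left, z up, the work surface at z = 0. Lengths are in mm, angles in rad, forces in N, time in s.
With the tool pointing down it reaches from about 225 to 725 mm from the base axis. Payload 3.1 kg.
Tool frame: the origin (TCP) lies at the very end of the fingers, on their centre line; the grasp point (between the pads) lies 19 mm behind it (env.grip_point_offset is the z of the grasp point in the tool frame, in mm); z points along the fingers, y is the line along which they close (so a half turn about z gives the same grasp; the last joint's range is limited). The gripper opens to 85 mm and grips with 20 to 120 N. Pads are 22 mm wide; open, the fingers measure 114 mm over their backs; the gripper's body (76 mm by 85 mm) begins 54 mm behind the grasp point. The pads swing forward as they close: fully open they stand 13 mm farther back than shut.
Start: joints at [1.173, 0.048, 0.099, 1.622, 0, 1.443], TCP at [139.94, 505.998, 231.312] pointing down, gripper open.
Joint ranges: [-2.91, 2.91], [-0.99, 1.94], [-1.21, 1.42], [-2.12, 2.29], [-1.49, 1.47], [-3.14, 3.14]. Speed limits (rad/s): [2.79, 2.79, 3.14, 3.14, 3.14, 3.14].

## Interface

Orientations are given as a rotation vector (axis times angle).
In Python, from cell import env gives the robot as it stands.
- The arm moves only by the shell command python3 -m crank 'ROWS' [FORCE]. ROWS is JSON, a list of rows, each an object of numbers: "fingers": the closure, from -1 (fully open) to 1 (shut); "x", "y", "z": the shift along the world's x, y, z as a fraction of full scale; "twist": the turn about the world's z as a fraction of full scale. In form: [{"fingers": .., "x": .., "y": .., "z": .., "twist": ..}, ...]. A call has 1 to 12 rows; each row shifts and turns the commanded pose from where the row before left it; what a row does not reach is not made up. Full scale, the value 1, is 0.04 m for a shift and 0.12 rad for a turn. A row lasts 1/12 s, in which the tool goes at most 41.7 mm and 7.16 degrees, less where a joint would pass 70% of its speed; a pose out of reach is approached as far as the arm can. A call with a number of a shift or a turn outside -1 to 1 is refused whole. A call with a gripper value outside its range is refused whole. The fingers move at their own pace and stop on an object; FORCE is the grip in N (left out, the last holds). Time passes only in rows, so rows that do not move let the fingers close. It gives the time, the measured TCP pose, the force, the opening and the grip force at its end, in the units of the state.
- env.get_state(): the state, without advancing time (a new reading comes with each control period).
- env.capture(name): name is "side" or "top"; returns the picture (420x560x3 uint8, red, green, blue); there is no depth.
- env.get_calibration(name): a dict with "vfov" (degrees; the focal length in pixels is half the picture's height over the tangent of half this angle, whatever the lens; pixels are square), "cx", "cy" (the principal point, pixels), "R" (3x3) and "t" (3): a world point X has camera coordinates R X + t. Camera axes: x right, y down, z forward; pixel columns grow to the right and rows downward; lengths in mm; the calibration is good to about 2 mm. A picture is of the moment at which its call begins. get_calibration takes no time and is no camera call.
- env.job_done(): hands the job in; it is judged then, once.
The state is a dict: "time_s": time; "joint_positions": joint angles; "dq": joint speeds; "effort": joint torques, N m; "ee_pos": TCP position; "tool_rot": TCP orientation; "contact_force": force on the tool from outside, world axes, zero at the start; "moment": the same for the moment, N m; "grip_width": finger opening in mm; "grip_force": force on a finger pad.
Only numpy, scipy, OpenCV 4.12 (cv2) and the standard library are available. Lean on these libraries where they do the work, as an engineer would, in place of code of your own. Each camera call takes 0.05 s, during which the arm holds its last target. There are 200 camera calls.

## Working session

There is one attempt and no reset: what is moved stays moved. The work goes in short steps, Python scripts to look and compute and a shell command to move; the robot and the scene stay as the last step left them, time stands still between calls to the robot, and variables do not carry over. Pictures are saved under pics/ and viewed, at most 10 in all, crops included, and the job is handed in when it is done.

```bash
mkdir -p pics; ls; python3 - <<'E'
from cell import env
import cv2
for n in("side","top"):
    im=env.capture(n); cv2.imwrite(f"pics/{n}0.png",im[...,::-1]); c=env.get_calibration(n); print(n,c)
print(env.get_state())
E
```

```text
pics
side {'vfov': 55.43475520562824, 'cx': 285.15037837749605, 'cy': 211.7002669452404, 'R': array([[ 0.71586233, -0.69819292, -0.00823265],
       [-0.52768568, -0.53324343, -0.66121046],
       [ 0.45726245,  0.47767991, -0.75015529]]), 't': array([-383.95935657,  353.89625921,  945.60250839])}
top {'vfov': 50.59880197717159, 'cx': 283.85953724074454, 'cy': 214.423837523726, 'R': array([[-0.02240109, -0.9997274 ,  0.00658176],
       [-0.97431312,  0.0203551 , -0.22427577],
       [ 0.22408066, -0.01143672, -0.97450349]]), 't': array([   5.64020727,  554.66581389, 1145.72006929])}
{'time_s': 0.1, 'joint_positions': array([ 1.17321600e+00,  4.86550736e-02,  9.77381737e-02,  1.62199224e+00,
       -2.98872414e-05,  1.44301605e+00]), 'dq': array([-2.79169388e-06, -1.27555125e-03,  4.12754705e-03, -6.77251000e-04,
       -3.02032939e-04, -6.92133826e-04]), 'effort': array([ 3.12251432e-03, -3.39852512e+01,  3.20935750e+01,  1.58473605e-02,
       -3.69423481e-05,  4.77863168e-06]), 'ee_pos': array([139.72759459, 505.48887584, 230.23726172]), 'tool_rot': array([-0.42244653, -3.11253392,  0.00321662]), 'contact_force': array([ 0.60832032, -0.24060862,  0.49676772]), 'moment': array([ 0.05540528, -0.0191029 ,  0.05020729]), 'grip_force': 0.0, 'grip_width': 85.33531356116737}
```

View pics/side0.png

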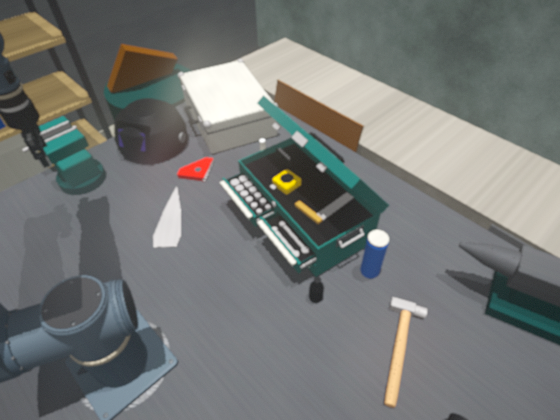

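View pics/top0.png

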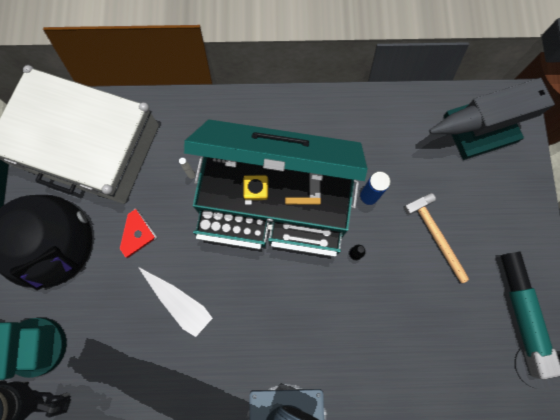

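The top view shows the chest front at rows 235–255. The left pull spans about (197–262, 240) and the right about (270–337, 250). The lid is raised behind them. The bottle is at (357,252), the can at (376,188) and the marker at (187,168). I'll crop in for precise features.

```bash
python3 - <<'E'
import cv2
a=cv2.imread("pics/top0.png")[110:270,175:375]; cv2.imwrite("pics/topc.png",cv2.resize(a,None,fx=4,fy=3.75 if 0 else 3.75,interpolation=cv2.INTER_CUBIC) if 0 else cv2.resize(a,(750,600),interpolation=cv2.INTER_CUBIC))
a=cv2.imread("pics/side0.png")[90:290,215:395]; cv2.imwrite("pics/sidec.png",cv2.resize(a,(540,600),interpolation=cv2.INTER_CUBIC))
E
```

```text
(no output)
```

View pics/topc.png

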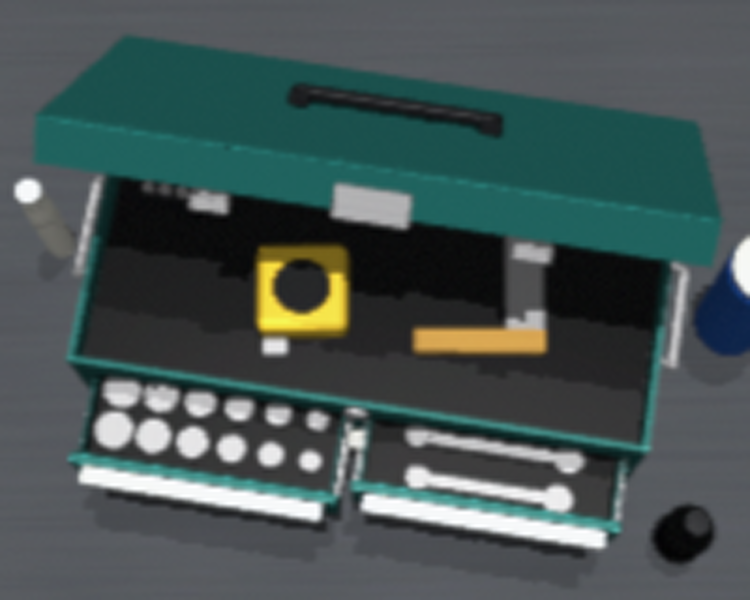

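View pics/sidec.png

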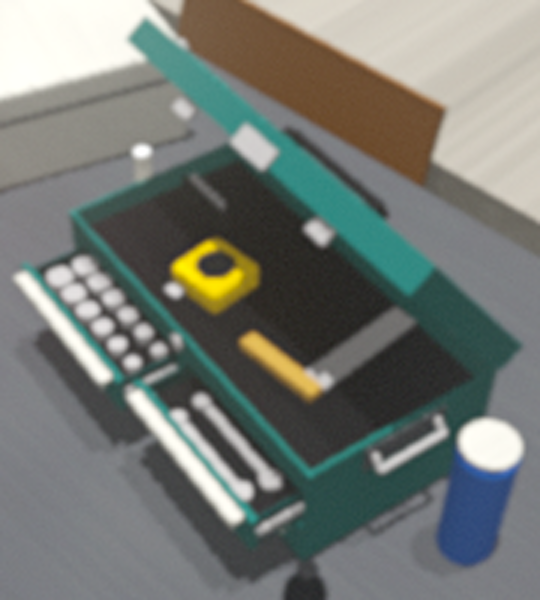

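The top crop shows the rim front corners at (70,358) and (643,455). The pull front edges run (80,484)–(322,520) on the left and (362,512)–(604,546) on the right. The lid's outer front corners are at (37,115) and (720,220). In the side crop, the same lid corners are at (145,20) and (435,265), and the rim corners are at (72,213) and (312,473). Next I'll work out positions and check them against the given sizes.

```bash
cat > h.py <<'E'
import numpy as np
from cell import env
def ray(n,p):
    c=env.get_calibration(n); f=210/np.tan(np.radians(c["vfov"]/2)); R=c["R"]
    d=R.T@np.array([(p[0]-c["cx"])/f,(p[1]-c["cy"])/f,1]); return -R.T@c["t"],d/np.linalg.norm(d)
def plane(n,p,z):
    o,d=ray(n,p); return o+d*(z-o[2])/d[2]
def tri(a,b):
    (o,d),(q,e)=ray("top",a),ray("side",b); s=np.linalg.lstsq(np.c_[d,-e],q-o,rcond=None)[0]
    u,v=o+d*s[0],q+e*s[1]; return (u+v)/2,np.linalg.norm(u-v)
T=lambda u,v:(175+u/3.75,110+v/3.75)
S=lambda u,v:(215+u/3,90+v/3)
E
python3 - <<'E'
from h import *
np.set_printoptions(precision=1,suppress=True)
L=plane("top",T(70,358),138);Rr=plane("top",T(643,455),138);print("rim top",L,Rr,np.linalg.norm(L-Rr))
print("rim side",plane("side",S(72,213),138),plane("side",S(312,473),138))
for n,a,b in(("L",(70,358),(72,213)),("R",(643,455),(312,473)),("lidL",(37,115),(145,20)),("lidR",(720,220),(435,265)),("pullL l",(80,484-11),(15,272)),("pullR r",(604,540),(240,520))): print(n,*tri(T(*a),S(*b)))
y=(L-Rr)/np.linalg.norm(L-Rr);x=np.array([y[1],-y[0],0]);C=(L+Rr)/2+105*x;C[2]=0
print("chest",C,"yaw",np.arctan2(x[1],x[0]))
M=lambda p:np.array([(p-C)@x,(p-C)@y,p[2]])
for n,a in(("Ll",(80,484)),("Lr",(322,520)),("Rl",(362,512)),("Rr",(604,546))):
  p=plane("top",T(*a),91.5);print(n,p,M(p), M(plane("top",T(*a),102.5)))
for n,a in(("Ll",(80,466)),("Lr",(325,502)),("Rl",(365,495)),("Rr",(607,528))):
  print("ledge back (at face)",n,M(plane("top",T(*a),102.5)))
for n,a,b in(("lidL",(37,115),(145,20)),("lidR",(720,220),(435,265))): 
  m=M(tri(T(*a),S(*b))[0]); r=np.array([105-m[0],m[2]-138]);print(n,m,"ang",np.arctan2(r[1],r[0])-np.arctan2(30,213),np.hypot(*r),np.hypot(30,213))
for n,a in(("bottle",(690,530)),("marker",(28,190)),("can",(760,265))): print(n,M(plane("top",T(*a),{"bottle":88,"marker":125,"can":150}[n])))
E
```

```text
rim top [565.7 224.4 138. ] [ 490.3 -162.7  138. ] 394.45600965704386
rim side [561.6 223.6 138. ] [ 494.9 -164.2  138. ]
L [565.  225.7 135.2] 3.19549674502245
R [ 492.  -163.8  139.2] 4.57383221216643
lidL [666.  213.  317.8] 4.684540098847973
lidR [ 591.8 -185.4  324.6] 1.8861779666938752
pullL l [488.3 223.3 107.3] 7.358398377673621
pullR r [ 437.9 -138.1  101.2] 0.7925949490951962
chest [631.   10.8   0. ] yaw -0.19246808797379378
Ll [486.7 224.5  91.5] [-182.6  182.2   91.5] [-184.1  179.8  102.5]
Lr [457.7  56.   91.5] [-178.7   11.2   91.5] [-180.3   10.4  102.5]
Rl [462.8  28.1  91.5] [-168.5  -15.2   91.5] [-170.1  -15.7  102.5]
Rr [ 435.4 -139.4   91.5] [-163.3 -184.8   91.5] [-165.  -183.7  102.5]
ledge back (at face) Ll [-171.7  182.5  102.5]
ledge back (at face) Lr [-167.6   10.7  102.5]
ledge back (at face) Rl [-158.1  -15.7  102.5]
ledge back (at face) Rr [-152.3 -183.9  102.5]
lidL [ -4.4 205.2 317.8] ang 0.8841714218836016 210.46771575152368 215.10230124292022
lidR [  -1.  -200.1  324.6] ang 0.9143094667905716 214.6009575295582 215.10230124292022
bottle [-141.5 -242.7   88. ]
marker [ 12.3 255.7 125. ]
can [  37.3 -256.6  150. ]
```

Top and side views agree: the chest centre is about (631,12) and its yaw about −0.172. The left drawer is about 63 mm open, the right about 49 mm, and the lid is at about 0.9 rad. Next I'll move in front of the left pull, around (432,147), with the fingers shut and tool y along chest y.

```bash
python3 -m crank '[{"fingers":1,"x":0.3,"y":-0.4,"z":0,"twist":0.4},{"fingers":1,"x":0.6,"y":-0.7,"z":0,"twist":0.42},{"fingers":1,"x":0.6,"y":-0.75,"z":0,"twist":0},{"fingers":1,"x":0.6,"y":-0.75,"z":0,"twist":0},{"fingers":1,"x":0.6,"y":-0.75,"z":0,"twist":0},{"fingers":1,"x":0.6,"y":-0.75,"z":0,"twist":0},{"fingers":1,"x":0.6,"y":-0.75,"z":0,"twist":0},{"fingers":1,"x":0.6,"y":-0.75,"z":0,"twist":0},{"fingers":1,"x":0.6,"y":-0.75,"z":0,"twist":0},{"fingers":1,"x":0.6,"y":-0.75,"z":0,"twist":0},{"fingers":1,"x":0.6,"y":-0.75,"z":0,"twist":0},{"fingers":1,"x":0.3,"y":-0.4,"z":0,"twist":0}]' 20
```

```text
time_s: 1.1
ee_pos: [405.7, 172.8, 230.6]
tool_rot: [0.274, 3.129, -0.003]
contact_force: [0.5, 0.0, -0.4]
grip_width: -0.2
grip_force: 0.0
```

```bash
python3 -m crank '[{"fingers":1,"x":0.3,"y":-0.4,"z":-0.3,"twist":0},{"fingers":1,"x":0.2,"y":-0.2,"z":-0.5,"twist":0},{"fingers":1,"x":0,"y":0,"z":-0.6,"twist":0},{"fingers":1,"x":0,"y":0,"z":-0.6,"twist":0},{"fingers":1,"x":0,"y":0,"z":-0.6,"twist":0},{"fingers":1,"x":0,"y":0,"z":-0.6,"twist":0},{"fingers":1,"x":0,"y":0,"z":-0.3,"twist":0},{"fingers":1,"x":0,"y":0,"z":-0.1,"twist":0},{"fingers":1,"x":0,"y":0,"z":0,"twist":0},{"fingers":1,"x":0,"y":0,"z":0,"twist":0}]'
python3 - <<'E'
from cell import env
import cv2
a=env.capture("top"); cv2.imwrite("pics/t1.png",cv2.resize(a[110:310,175:375,::-1],(600,600)))
E
```

```text
time_s: 1.93
ee_pos: [424.5, 152.2, 88.3]
tool_rot: [0.269, 3.129, 0.001]
contact_force: [0.5, 0.9, 0.7]
grip_width: -0.3
grip_force: 0.0
```

View pics/t1.png

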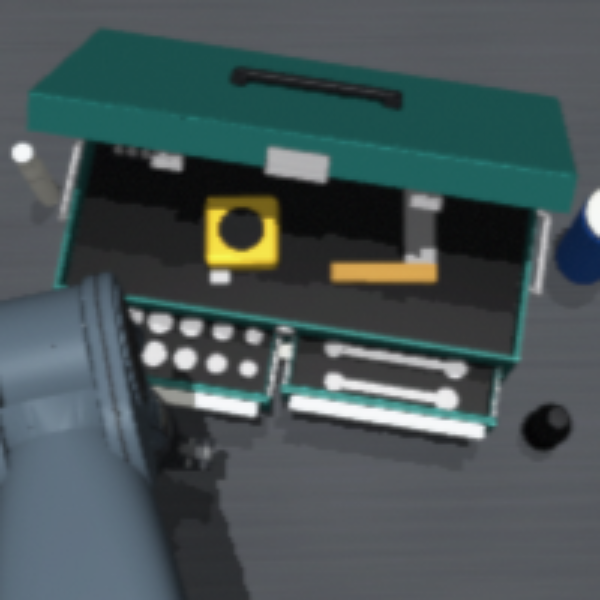

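The view shows the closed fingertips in the clear, at about (200,450), in front of the left drawer's pull. I'll push along chest +x in slow 4–5 mm rows.

```bash
python3 -m crank '[{"fingers":1,"x":0.2,"y":-0.035,"z":0,"twist":0},{"fingers":1,"x":0.2,"y":-0.035,"z":-0.03,"twist":0},{"fingers":1,"x":0.15,"y":-0.026,"z":-0.03,"twist":0},{"fingers":1,"x":0.1,"y":-0.017,"z":0,"twist":0},{"fingers":1,"x":0.1,"y":-0.017,"z":0,"twist":0},{"fingers":1,"x":0.1,"y":-0.017,"z":0,"twist":0},{"fingers":1,"x":0.1,"y":-0.017,"z":0,"twist":0},{"fingers":1,"x":0.1,"y":-0.017,"z":0,"twist":0},{"fingers":1,"x":0.1,"y":-0.017,"z":0,"twist":0},{"fingers":1,"x":0.1,"y":-0.017,"z":0,"twist":0}]'
python3 -m crank '[{"fingers":1,"x":0.1,"y":-0.017,"z":0,"twist":0},{"fingers":1,"x":0.1,"y":-0.017,"z":0,"twist":0},{"fingers":1,"x":0.1,"y":-0.017,"z":0,"twist":0},{"fingers":1,"x":0.1,"y":-0.017,"z":0,"twist":0}]'
```

```text
time_s: 2.82
ee_pos: [473.6, 143.2, 84.7]
tool_rot: [-0.269, -3.129, 0.001]
contact_force: [-2.6, -0.0, 1.7]
grip_width: 0.2
grip_force: 1.4
time_s: 3.15
ee_pos: [490.1, 140.2, 84.7]
tool_rot: [-0.269, -3.13, 0.001]
contact_force: [-2.2, -1.6, 1.3]
grip_width: -0.3
grip_force: 1.4
```

```bash
python3 -m crank '[{"fingers":1,"x":0.1,"y":-0.017,"z":0,"twist":0},{"fingers":1,"x":0.1,"y":-0.017,"z":0,"twist":0},{"fingers":1,"x":0.1,"y":-0.017,"z":0,"twist":0},{"fingers":1,"x":0.1,"y":-0.017,"z":0,"twist":0},{"fingers":1,"x":0.1,"y":-0.017,"z":0,"twist":0},{"fingers":1,"x":0.05,"y":-0.009,"z":0,"twist":0},{"fingers":1,"x":0.05,"y":-0.009,"z":0,"twist":0}]'
python3 -m crank '[{"fingers":1,"x":0.04,"y":-0.007,"z":0,"twist":0},{"fingers":1,"x":0.04,"y":-0.007,"z":0,"twist":0}]'
python3 -m crank '[{"fingers":1,"x":0.03,"y":-0.005,"z":0,"twist":0},{"fingers":1,"x":0.03,"y":-0.005,"z":0,"twist":0}]'
```

```text
time_s: 3.73
ee_pos: [514.2, 136.6, 84.8]
tool_rot: [-0.269, -3.13, -0.0]
contact_force: [-3.0, -1.9, -0.1]
grip_width: -0.0
grip_force: 1.3
time_s: 3.9
ee_pos: [517.1, 136.0, 84.8]
tool_rot: [-0.269, -3.13, -0.0]
contact_force: [-3.6, -1.5, -1.5]
grip_width: 0.0
grip_force: 1.3
time_s: 4.07
ee_pos: [519.5, 135.6, 84.8]
tool_rot: [-0.269, -3.13, 0.0]
contact_force: [-2.7, -2.0, 0.6]
grip_width: -0.2
grip_force: 1.3
```

```bash
python3 -m crank '[{"fingers":1,"x":0.03,"y":-0.005,"z":0,"twist":0},{"fingers":1,"x":0.03,"y":-0.005,"z":0,"twist":0}]'
python3 -m crank '[{"fingers":1,"x":0.03,"y":-0.005,"z":0,"twist":0},{"fingers":1,"x":0.02,"y":-0.003,"z":0,"twist":0}]'
```

```text
time_s: 4.23
ee_pos: [521.9, 135.2, 84.8]
tool_rot: [-0.269, -3.13, 0.0]
contact_force: [-3.2, -1.6, 0.1]
grip_width: -0.1
grip_force: 1.3
time_s: 4.4
ee_pos: [523.3, 134.9, 84.8]
tool_rot: [-0.269, -3.128, 0.0]
contact_force: [-5.6, -1.3, 1.6]
grip_width: -0.4
grip_force: 2.8
```

```bash
python3 -m crank '[{"fingers":1,"x":0.02,"y":-0.003,"z":0,"twist":0},{"fingers":1,"x":0.0,"y":0,"z":0,"twist":0}]'
python3 -m crank '[{"fingers":1,"x":0.02,"y":-0.003,"z":0,"twist":0},{"fingers":1,"x":0.0,"y":0,"z":0,"twist":0}]'
```

```text
time_s: 4.57
ee_pos: [523.3, 134.9, 84.8]
tool_rot: [-0.268, -3.127, -0.0]
contact_force: [-6.1, -1.2, 1.6]
grip_width: -0.1
grip_force: 3.1
time_s: 4.73
ee_pos: [523.3, 134.9, 84.8]
tool_rot: [-0.268, -3.125, -0.0]
contact_force: [-8.3, -0.6, 3.9]
grip_width: 0.1
grip_force: 4.0
```

The left drawer is home: the tool stopped at chest x = −127.6, where −128 was expected, and the force rose to 8 N. Now I'll back off and move across to the right pull.

```bash
python3 -m crank '[{"fingers":1,"x":-0.2,"y":0.03,"z":0,"twist":0},{"fingers":1,"x":-0.6,"y":0.1,"z":0,"twist":0},{"fingers":1,"x":-0.7,"y":0.12,"z":0,"twist":0},{"fingers":1,"x":-0.7,"y":0.12,"z":0,"twist":0},{"fingers":1,"x":-0.3,"y":0.05,"z":0,"twist":0},{"fingers":1,"x":-0.1,"y":-0.4,"z":0,"twist":0},{"fingers":1,"x":-0.1,"y":-0.7,"z":0,"twist":0},{"fingers":1,"x":-0.12,"y":-0.7,"z":0,"twist":0},{"fingers":1,"x":-0.12,"y":-0.7,"z":0,"twist":0},{"fingers":1,"x":-0.12,"y":-0.7,"z":0,"twist":0},{"fingers":1,"x":-0.12,"y":-0.7,"z":0,"twist":0},{"fingers":1,"x":-0.1,"y":-0.6,"z":0,"twist":0}]'
python3 -m crank '[{"fingers":1,"x":0,"y":-0.3,"z":0,"twist":0},{"fingers":1,"x":0,"y":0,"z":0,"twist":0},{"fingers":1,"x":0,"y":0,"z":0,"twist":0}]'
```

```text
time_s: 5.73
ee_pos: [395.9, -30.2, 86.1]
tool_rot: [0.268, 3.124, -0.001]
contact_force: [-0.1, 0.3, -0.7]
grip_width: -0.3
grip_force: 0.0
time_s: 5.98
ee_pos: [395.7, -41.0, 85.8]
tool_rot: [0.271, 3.126, 0.0]
contact_force: [-0.3, 0.5, 0.3]
grip_width: 0.3
grip_force: 0.0
```

```bash
python3 -m crank '[{"fingers":1,"x":0.2,"y":-0.035,"z":0,"twist":0},{"fingers":1,"x":0.25,"y":-0.044,"z":-0.02,"twist":0},{"fingers":1,"x":0.2,"y":-0.035,"z":0,"twist":0},{"fingers":1,"x":0.15,"y":-0.026,"z":0,"twist":0},{"fingers":1,"x":0.1,"y":-0.017,"z":0,"twist":0},{"fingers":1,"x":0.1,"y":-0.017,"z":0,"twist":0},{"fingers":1,"x":0.1,"y":-0.017,"z":0,"twist":0},{"fingers":1,"x":0.1,"y":-0.017,"z":0,"twist":0},{"fingers":1,"x":0.1,"y":-0.017,"z":0,"twist":0},{"fingers":1,"x":0.1,"y":-0.017,"z":0,"twist":0}]'
python3 -m crank '[{"fingers":1,"x":0.1,"y":-0.017,"z":0,"twist":0},{"fingers":1,"x":0.1,"y":-0.017,"z":0,"twist":0},{"fingers":1,"x":0.1,"y":-0.017,"z":0,"twist":0},{"fingers":1,"x":0.1,"y":-0.017,"z":0,"twist":0}]'
```

```text
time_s: 6.82
ee_pos: [450.0, -49.9, 83.9]
tool_rot: [-0.269, -3.129, -0.001]
contact_force: [-3.1, 0.9, 0.5]
grip_width: 0.0
grip_force: 1.4
time_s: 7.15
ee_pos: [466.5, -53.0, 83.9]
tool_rot: [-0.269, -3.129, -0.0]
contact_force: [-1.8, 1.3, 0.3]
grip_width: -0.1
grip_force: 1.4
```

```bash
python3 -m crank '[{"fingers":1,"x":0.1,"y":-0.017,"z":0,"twist":0},{"fingers":1,"x":0.1,"y":-0.017,"z":0,"twist":0},{"fingers":1,"x":0.1,"y":-0.017,"z":0,"twist":0},{"fingers":1,"x":0.05,"y":-0.009,"z":0,"twist":0},{"fingers":1,"x":0.05,"y":-0.009,"z":0,"twist":0},{"fingers":1,"x":0.04,"y":-0.007,"z":0,"twist":0}]'
python3 -m crank '[{"fingers":1,"x":0.03,"y":-0.005,"z":0,"twist":0},{"fingers":1,"x":0.03,"y":-0.005,"z":0,"twist":0},{"fingers":1,"x":0.03,"y":-0.005,"z":0,"twist":0}]'
```

```text
time_s: 7.65
ee_pos: [484.0, -56.2, 84.0]
tool_rot: [-0.269, -3.13, 0.0]
contact_force: [-3.3, 1.3, -0.8]
grip_width: 0.3
grip_force: 1.3
time_s: 7.9
ee_pos: [487.4, -56.8, 84.0]
tool_rot: [-0.269, -3.13, 0.001]
contact_force: [-2.4, 0.7, -1.4]
grip_width: -0.2
grip_force: 1.3
```

```bash
python3 -m crank '[{"fingers":1,"x":0.03,"y":-0.005,"z":0,"twist":0},{"fingers":1,"x":0.03,"y":-0.005,"z":0,"twist":0}]'
python3 -m crank '[{"fingers":1,"x":0.03,"y":-0.005,"z":0,"twist":0},{"fingers":1,"x":0.02,"y":-0.003,"z":0,"twist":0}]'
python3 -m crank '[{"fingers":1,"x":0.02,"y":-0.003,"z":0,"twist":0},{"fingers":1,"x":0.0,"y":0,"z":0,"twist":0}]'
```

```text
time_s: 8.07
ee_pos: [488.3, -56.9, 83.9]
tool_rot: [-0.269, -3.126, 0.001]
contact_force: [-8.0, -0.3, 3.4]
grip_width: -0.1
grip_force: 4.4
time_s: 8.23
ee_pos: [488.2, -56.9, 84.0]
tool_rot: [-0.268, -3.122, 0.0]
contact_force: [-13.0, 0.8, 7.3]
grip_width: 0.2
grip_force: 6.5
time_s: 8.4
ee_pos: [488.2, -56.9, 84.0]
tool_rot: [-0.268, -3.12, 0.0]
contact_force: [-13.5, 0.6, 7.2]
grip_width: 0.2
grip_force: 6.7
```

Both drawers are hard home, and the line between the two stops gives yaw −0.181. Next I'll back off, rise and check by picture.

```bash
python3 -m crank '[{"fingers":1,"x":-0.2,"y":0.04,"z":0,"twist":0},{"fingers":1,"x":-0.6,"y":0.1,"z":0,"twist":0},{"fingers":1,"x":-0.6,"y":0.1,"z":0.1,"twist":0},{"fingers":1,"x":-0.1,"y":0.2,"z":0.5,"twist":0},{"fingers":1,"x":0,"y":0.2,"z":0.8,"twist":0},{"fingers":1,"x":0,"y":0.2,"z":0.9,"twist":0},{"fingers":1,"x":0,"y":0.2,"z":0.9,"twist":0},{"fingers":1,"x":0,"y":0.2,"z":0.9,"twist":0},{"fingers":1,"x":0,"y":0.1,"z":0.9,"twist":0},{"fingers":1,"x":0,"y":0,"z":0.9,"twist":0},{"fingers":1,"x":0,"y":0,"z":0.9,"twist":0},{"fingers":1,"x":0,"y":0,"z":0.6,"twist":0}]'
python3 - <<'E'
from cell import env
import cv2
a=env.capture("top"); b=env.capture("side")
cv2.imwrite("pics/t2.png",cv2.hconcat([cv2.resize(a[110:310,175:375,::-1],(400,400)),cv2.resize(b[90:290,205:405,::-1],(400,400))]))
print(env.get_state()["ee_pos"],env.get_state()["joint_positions"])
E
```

```text
time_s: 9.4
ee_pos: [434.3, -3.7, 384.9]
tool_rot: [0.267, 3.121, -0.0]
contact_force: [0.5, 0.5, 0.2]
grip_width: -0.2
grip_force: 0.0
[435.3427323   -3.98448801 386.22126287] [-1.63849183e-01 -9.51815066e-02  2.77524491e-01  1.92955924e+00
  5.73083807e-04  7.24456644e-03]
```

View pics/t2.png

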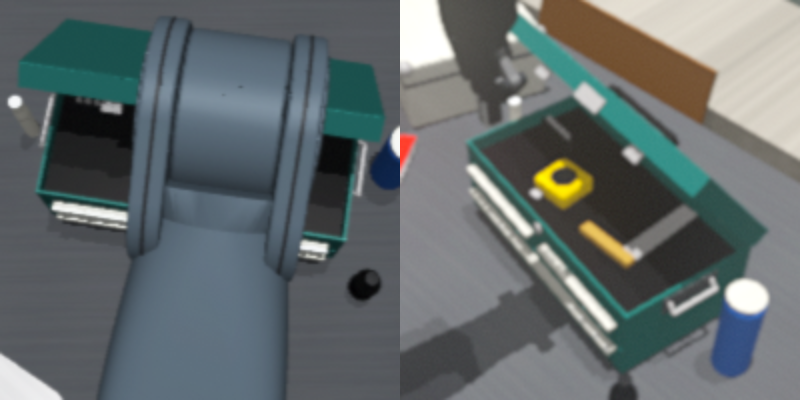

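Both drawers look flush in the two views. The fingertips are at z = 386, above the lid edge at about 325. Now I'll move out over the lid.

```bash
python3 -m crank '[{"fingers":1,"x":0.3,"y":0,"z":0,"twist":0},{"fingers":1,"x":0.6,"y":0,"z":0,"twist":0},{"fingers":1,"x":0.6,"y":0,"z":0,"twist":0},{"fingers":1,"x":0.6,"y":0,"z":0,"twist":0},{"fingers":1,"x":0.6,"y":0,"z":0,"twist":0},{"fingers":1,"x":0.6,"y":0,"z":0,"twist":0},{"fingers":1,"x":0.6,"y":0,"z":0,"twist":0},{"fingers":1,"x":0.6,"y":0,"z":0,"twist":0},{"fingers":1,"x":0.6,"y":0,"z":0,"twist":0},{"fingers":1,"x":0.6,"y":0,"z":0,"twist":0},{"fingers":1,"x":0.3,"y":0,"z":0,"twist":0},{"fingers":1,"x":0,"y":0,"z":0,"twist":0}]'
```

```text
time_s: 10.5
ee_pos: [676.8, -4.2, 373.0]
tool_rot: [-0.269, -3.126, -0.001]
contact_force: [1.1, 0.1, -2.6]
grip_width: 0.0
grip_force: 0.0
```

```bash
python3 -m crank '[{"fingers":1,"x":-0.2,"y":0.05,"z":-0.2,"twist":0},{"fingers":1,"x":-0.2,"y":0.05,"z":-0.3,"twist":0},{"fingers":1,"x":-0.15,"y":0.03,"z":-0.3,"twist":0},{"fingers":1,"x":0,"y":0,"z":-0.2,"twist":0},{"fingers":1,"x":0,"y":0,"z":0,"twist":0},{"fingers":1,"x":0,"y":0,"z":0,"twist":0}]'
```

```text
time_s: 11.0
ee_pos: [648.9, 1.5, 340.5]
tool_rot: [0.269, 3.13, 0.0]
contact_force: [-0.8, -0.5, 0.9]
grip_width: -0.2
grip_force: 0.0
```

```bash
python3 -m crank '[{"fingers":1,"x":0.1,"y":0,"z":-0.2,"twist":0},{"fingers":1,"x":0,"y":0,"z":-0.2,"twist":0},{"fingers":1,"x":0,"y":0,"z":-0.1,"twist":0},{"fingers":1,"x":0,"y":0,"z":-0.1,"twist":0}]'
python3 -m crank '[{"fingers":1,"x":0,"y":0,"z":-0.1,"twist":0},{"fingers":1,"x":0,"y":0,"z":-0.1,"twist":0}]'
```

```text
time_s: 11.33
ee_pos: [654.5, 1.3, 315.9]
tool_rot: [0.269, 3.129, 0.0]
contact_force: [-0.2, -0.3, -0.4]
grip_width: -0.1
grip_force: 0.0
time_s: 11.5
ee_pos: [654.4, 1.3, 308.1]
tool_rot: [0.269, 3.129, -0.0]
contact_force: [0.9, 0.7, -0.3]
grip_width: 0.0
grip_force: 0.0
```

```bash
python3 -m crank '[{"fingers":1,"x":0,"y":0,"z":-0.08,"twist":0},{"fingers":1,"x":0,"y":0,"z":-0.08,"twist":0}]'
python3 -m crank '[{"fingers":1,"x":0,"y":0,"z":-0.06,"twist":0},{"fingers":1,"x":0,"y":0,"z":-0.06,"twist":0}]'
```

```text
time_s: 11.67
ee_pos: [654.2, 1.3, 301.6]
tool_rot: [0.269, 3.13, 0.0]
contact_force: [-0.4, -0.1, -1.1]
grip_width: -0.2
grip_force: 0.0
time_s: 11.83
ee_pos: [655.1, 1.2, 298.6]
tool_rot: [0.269, 3.126, -0.0]
contact_force: [2.3, -0.3, 5.2]
grip_width: -0.0
grip_force: 2.2
```

Contact with the lid at z ≈ 300, as expected. Now I'll follow the lid's arc slowly.

```bash
python3 -m crank '[{"fingers":1,"x":-0.1,"y":0.018,"z":-0.067,"twist":0},{"fingers":1,"x":-0.1,"y":0.018,"z":-0.067,"twist":0},{"fingers":1,"x":-0.1,"y":0.018,"z":-0.067,"twist":0},{"fingers":1,"x":-0.1,"y":0.018,"z":-0.067,"twist":0}]'
python3 -m crank '[{"fingers":1,"x":-0.092,"y":0.017,"z":-0.077,"twist":0},{"fingers":1,"x":-0.092,"y":0.017,"z":-0.077,"twist":0},{"fingers":1,"x":-0.092,"y":0.017,"z":-0.077,"twist":0},{"fingers":1,"x":-0.092,"y":0.017,"z":-0.077,"twist":0}]'
```

```text
time_s: 12.17
ee_pos: [639.2, 4.1, 288.0]
tool_rot: [0.269, 3.125, -0.0]
contact_force: [0.9, -0.8, 4.3]
grip_width: 0.1
grip_force: 2.0
time_s: 12.5
ee_pos: [623.5, 7.0, 275.4]
tool_rot: [0.269, 3.127, -0.0]
contact_force: [0.7, -1.6, 5.2]
grip_width: 0.3
grip_force: 2.0
```

```bash
python3 -m crank '[{"fingers":1,"x":-0.08,"y":0.015,"z":-0.08,"twist":0},{"fingers":1,"x":-0.08,"y":0.015,"z":-0.08,"twist":0},{"fingers":1,"x":-0.08,"y":0.014,"z":-0.08,"twist":0},{"fingers":1,"x":-0.075,"y":0.014,"z":-0.085,"twist":0},{"fingers":1,"x":-0.075,"y":0.014,"z":-0.085,"twist":0},{"fingers":1,"x":-0.075,"y":0.014,"z":-0.085,"twist":0},{"fingers":1,"x":-0.07,"y":0.013,"z":-0.085,"twist":0},{"fingers":1,"x":-0.07,"y":0.013,"z":-0.085,"twist":0}]'
python3 -m crank '[{"fingers":1,"x":-0.065,"y":0.012,"z":-0.095,"twist":0},{"fingers":1,"x":-0.065,"y":0.012,"z":-0.095,"twist":0},{"fingers":1,"x":-0.06,"y":0.011,"z":-0.1,"twist":0},{"fingers":1,"x":-0.06,"y":0.011,"z":-0.1,"twist":0},{"fingers":1,"x":-0.055,"y":0.01,"z":-0.1,"twist":0},{"fingers":1,"x":-0.055,"y":0.01,"z":-0.1,"twist":0},{"fingers":1,"x":-0.05,"y":0.009,"z":-0.1,"twist":0},{"fingers":1,"x":-0.05,"y":0.009,"z":-0.1,"twist":0}]'
```

```text
time_s: 13.17
ee_pos: [598.7, 11.5, 246.8]
tool_rot: [-0.269, -3.129, -0.0]
contact_force: [-0.0, -0.0, 4.3]
grip_width: 0.1
grip_force: 1.7
time_s: 13.83
ee_pos: [580.4, 14.9, 215.1]
tool_rot: [-0.269, -3.13, -0.0]
contact_force: [-1.1, -0.3, 3.3]
grip_width: 0.1
grip_force: 1.4
```

```bash
python3 -m crank '[{"fingers":1,"x":-0.045,"y":0.008,"z":-0.1,"twist":0},{"fingers":1,"x":-0.045,"y":0.008,"z":-0.1,"twist":0},{"fingers":1,"x":-0.04,"y":0.007,"z":-0.1,"twist":0},{"fingers":1,"x":-0.035,"y":0.006,"z":-0.1,"twist":0},{"fingers":1,"x":-0.03,"y":0.005,"z":-0.1,"twist":0},{"fingers":1,"x":-0.03,"y":0.005,"z":-0.1,"twist":0},{"fingers":1,"x":-0.03,"y":0.005,"z":-0.1,"twist":0},{"fingers":1,"x":-0.025,"y":0.004,"z":-0.08,"twist":0}]'
python3 -m crank '[{"fingers":1,"x":-0.02,"y":0.004,"z":-0.07,"twist":0},{"fingers":1,"x":-0.02,"y":0.004,"z":-0.06,"twist":0},{"fingers":1,"x":-0.01,"y":0.002,"z":-0.05,"twist":0}]'
```

```text
time_s: 14.5
ee_pos: [569.4, 16.8, 183.8]
tool_rot: [-0.269, -3.13, -0.0]
contact_force: [-1.2, 1.4, 2.5]
grip_width: 0.1
grip_force: 1.2
time_s: 14.75
ee_pos: [567.7, 17.1, 177.1]
tool_rot: [0.269, 3.13, 0.0]
contact_force: [-0.7, 1.1, 2.3]
grip_width: 0.3
grip_force: 1.1
```

```bash
python3 -m crank '[{"fingers":1,"x":0,"y":0,"z":-0.05,"twist":0},{"fingers":1,"x":0,"y":0,"z":-0.05,"twist":0},{"fingers":1,"x":0,"y":0,"z":-0.04,"twist":0}]'
python3 -m crank '[{"fingers":1,"x":0,"y":0,"z":-0.03,"twist":0},{"fingers":1,"x":0,"y":0,"z":-0.03,"twist":0}]'
python3 -m crank '[{"fingers":1,"x":0,"y":0,"z":-0.02,"twist":0},{"fingers":1,"x":0,"y":0,"z":-0.02,"twist":0}]'
```

```text
time_s: 15.0
ee_pos: [567.3, 17.1, 171.5]
tool_rot: [-0.269, -3.129, 0.0]
contact_force: [-1.4, 0.4, 2.6]
grip_width: -0.0
grip_force: 1.2
time_s: 15.17
ee_pos: [567.4, 17.0, 169.2]
tool_rot: [-0.269, -3.13, 0.0]
contact_force: [-2.4, 0.9, 2.5]
grip_width: -0.1
grip_force: 1.2
time_s: 15.33
ee_pos: [567.5, 17.0, 168.1]
tool_rot: [-0.269, -3.13, 0.0]
contact_force: [-3.6, -0.5, 6.6]
grip_width: 0.0
grip_force: 3.3
```

```bash
python3 -m crank '[{"fingers":1,"x":0,"y":0,"z":-0.02,"twist":0},{"fingers":1,"x":0,"y":0,"z":0,"twist":0}]'
python3 -m crank '[{"fingers":1,"x":0,"y":0,"z":-0.02,"twist":0},{"fingers":1,"x":0,"y":0,"z":0,"twist":0}]'
```

```text
time_s: 15.5
ee_pos: [567.5, 17.0, 168.1]
tool_rot: [0.269, 3.129, -0.0]
contact_force: [-4.2, -0.6, 6.0]
grip_width: 0.1
grip_force: 2.9
time_s: 15.67
ee_pos: [567.5, 17.0, 168.1]
tool_rot: [0.269, 3.129, -0.0]
contact_force: [-5.1, 1.0, 8.3]
grip_width: -0.1
grip_force: 4.1
```

The lid is shut: z has stopped at 168.1 while the force rises. I'll lift straight off, retreat and check.

```bash
python3 -m crank '[{"fingers":1,"x":0,"y":0,"z":0.1,"twist":0},{"fingers":1,"x":0,"y":0,"z":0.4,"twist":0},{"fingers":1,"x":0,"y":0,"z":0.7,"twist":0},{"fingers":1,"x":0,"y":0,"z":0.7,"twist":0},{"fingers":1,"x":-0.3,"y":0.4,"z":0.5,"twist":0},{"fingers":1,"x":-0.5,"y":0.7,"z":0,"twist":0},{"fingers":1,"x":-0.5,"y":0.7,"z":0,"twist":0},{"fingers":1,"x":-0.5,"y":0.7,"z":0,"twist":0},{"fingers":1,"x":-0.5,"y":0.7,"z":0,"twist":0},{"fingers":1,"x":-0.5,"y":0.7,"z":0,"twist":0},{"fingers":1,"x":-0.5,"y":0.7,"z":0,"twist":0},{"fingers":1,"x":-0.5,"y":0.7,"z":0,"twist":0}]'
python3 -m crank '[{"fingers":1,"x":-0.5,"y":0.7,"z":0,"twist":0},{"fingers":1,"x":-0.5,"y":0.7,"z":0,"twist":0},{"fingers":1,"x":-0.5,"y":0.6,"z":0,"twist":0},{"fingers":1,"x":-0.3,"y":0.3,"z":0,"twist":0},{"fingers":1,"x":0,"y":0,"z":0,"twist":0},{"fingers":1,"x":0,"y":0,"z":0,"twist":0}]'
python3 - <<'E'
from cell import env
import cv2
a=env.capture("top"); b=env.capture("side")
cv2.imwrite("pics/t3.png",cv2.hconcat([cv2.resize(a[110:310,175:375,::-1],(400,400)),cv2.resize(b[90:290,205:405,::-1],(400,400))]))
E
```

```text
time_s: 16.67
ee_pos: [415.1, 230.3, 261.9]
tool_rot: [0.27, 3.129, 0.001]
contact_force: [1.8, 0.4, -0.3]
grip_width: 0.3
grip_force: 0.0
time_s: 17.17
ee_pos: [343.6, 321.8, 262.0]
tool_rot: [0.265, 3.129, -0.0]
contact_force: [-0.4, -0.6, -0.1]
grip_width: 0.5
grip_force: 0.0
```

View pics/t3.png

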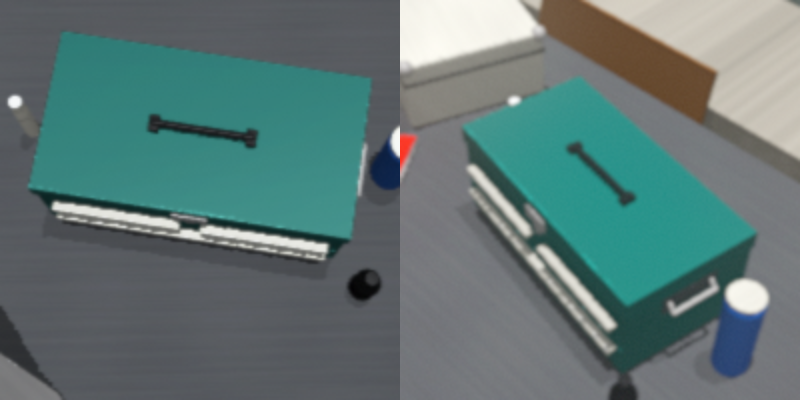

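The lid is shut flat and both pulls line up along the front. The can, bottle and marker are where they were, and the robot is clear. Handing in.

```bash
python3 -c "
from cell import env
print(env.job_done())"
```

```text
the job is handed in; nothing more can be done
None
```

I pushed both upper drawers fully home, then swung the lid down until it was fully shut. The wrist readings I took stayed at about 15 N or less, no loose tool in view had moved, and I handed the job in at about 17 s with the robot clear of everything.

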